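Unlock the coffee capsule drawer

ROBOT

A 7-joint arm with a two-finger parallel gripper is mounted at the origin on the work surface. World frame = base frame: x ahead of the robot, y to its left, z up, the work surface at z = 0. Lengths are in mm, angles in rad, forces in N, time in s.
With the tool pointing down it reaches from about 425 to 875 mm from the base axis. Payload 8.4 kg.
Tool frame: the origin (TCP) lies at the very end of the fingers, on their centre line; the grasp point (between the pads) lies 19 mm behind it; z points along the fingers, y is the line along which they close (so a half turn about z gives the same grasp; the last joint's range is limited). The gripper opens to 87 mm and grips with 3 to 60 N. Pads are 19 mm wide; open, the fingers measure 117 mm over their backs; the gripper's body (75 mm by 190 mm) begins 51 mm behind the grasp point.
Start: joints at [1.074, 0.333, 0.04, 1.465, -0.013, 1.343, -0.059], TCP at [251.779, -599.223, 186.546] pointing down, gripper open.
Joint ranges: [-2.58, 2.58], [-0.38, 2.09], [-1.3, 1.39], [0.25, 2.4], [-1.5, 4.64], [0.08, 2.09], [-2.65, 2.65]. Speed limits (rad/s): [2.22, 2.22, 2.79, 2.79, 3.14, 3.14, 3.14].

INTERFACE

Orientations are given as a unit quaternion [x, y, z, w].
In Python, from station import manip, cams, job gives the robot as it stands (manip), with the cameras (cams) and the job (job).
- The arm moves only by the shell command python3 jog.py 'ROWS' [OPENING] [FORCE]. ROWS is a JSON list that holds a single list of rows (three levels of brackets), with 1 to 5 rows, each of 4 numbers: dx, dy, dz in mm, then a turn about the tool's z in rad; each row shifts and turns the commanded pose from where the row before left it, along the tool's axes as they then stand; what a row does not reach is not made up. A row lasts 1/10 s, in which the tool goes at most 50 mm and 0.15 rad, less where a joint would pass 70% of its speed; a pose out of reach is approached as far as the arm can. OPENING is the opening from 0.0 (shut) to 1.0 (fully open), set as the command begins (- or left out keeps the last). The fingers move at their own pace and stop on an object; FORCE is the grip in N (left out, the last holds). Time passes only in rows, so rows that do not move let the fingers close. It prints the time, the measured TCP pose, the force, the opening and the grip force at its end. Input that does not fit is refused with a message, and nothing moves.
- manip.get_obs(): the state, without advancing time (a new reading comes with each control period).
- cams.snapshot(name): name is "scene" or "top" or "wrist"; returns the picture (420x560x3 uint8, red, green, blue); there is no depth.
- cams.calibration(name): a dict with "fx", "fy", "cx", "cy" (pixels), "R" (3x3) and "t" (3): a world point X has camera coordinates R X + t; the wrist camera has in their place "tool_from_camera" (4x4, takes a point from camera to tool coordinates, whose origin is the TCP and whose axes are the flange's). Camera axes: x right, y down, z forward; pixel columns grow to the right and rows downward; lengths in mm; the calibration is good to about 2 mm. A picture is of the moment at which its call begins: read the wrist's pose just before it. calibration takes no time and is no camera call.
- job.close_job(): hands the job in; it is judged then, once.
The state is a dict: "clock": time; "joints": joint angles; "qvel": joint speeds; "effort": joint torques, N m; "tool_pos": TCP position; "orientation": TCP orientation; "force": force on the tool from outside, world axes, zero at the start; "ft_torque": the same for the moment, N m; "gripper_width": opening from 0.0 (shut) to 1.0 (fully open); "finger_force": force on a finger pad.
Only numpy, scipy, OpenCV 4.12 (cv2) and the standard library are available. Lean on these libraries where they do the work, as an engineer would, in place of code of your own. Each camera call takes 0.05 s, during which the arm holds its last target. There are 200 camera calls.

TASK

Take the T-handled key from the wooden stand, push it fully home in the lock on top of the white capsule cabinet and turn it clockwise as far as it goes. Then let go, leaving the key in the lock, and pull the drawer fully open by its raised tab. Leave the round-headed key and the other kitchen things where they are.

Things in the scene. Friction and masses are not known exactly. Their poses are not given: they have to be found in the camera images.
- key: T-handled service key, loose, 100 g, upright in a stand pocket. 92 mm tall, origin at centre of its foot, z up. Foot: steel bit 30 (y) x 9 (x) x 14 mm tall; round 9 mm shank, 16 mm collar at 64 to 76 mm; black crossbar 84 mm long (y), 14 wide (x), 76 to 92 mm up. Bit and crossbar parallel: a half turn makes no difference.
- spare_key: Other key with a ROUND black head (44 mm across, 76 to 92 mm up), loose in the other pocket, 100 mm away; origin as for the key. Its bit is 34 mm tall, so it cannot turn in this lock. The two keys may have swapped pockets.
- stand: Fixed wooden key stand, 60 (x) x 180 (y) x 50 mm tall, origin at centre of its underside. Two slot pockets in its top at y = -50 and +50 mm, each 33 (y) x 12 mm (x), 40 mm deep, 10 mm floor; they hold the keys in line with the stand (key y along stand y), to be lifted straight up.
- cabinet: Fixed white steel capsule cabinet, 200 (x) x 260 (y) x 90 mm tall, origin at centre of its underside; its drawer front, 12 mm thick, is on its -x side, towards the robot. On its flat top at x = 0, y = -70 mm is a steel lock boss 60 x 64 mm, standing 8 mm proud.
- keyway (a point): Centre of the keyway's mouth, on top of the boss (98 mm up); axes as the cabinet's. Slot 33 (y) x 12 mm (x), bevelled 3 mm, through a fixed plate 14 mm thick; below it the turning barrel, its floor 32 mm below this point. The key turns only when its foot is at that floor, the bit clear below the plate; once turned it is captive and stands by itself.
- barrel (a joint): Angle of the lock barrel (rad): 0 as found, its slot in line with the keyway; grows clockwise seen from above; stop at 1.35. Turned by the key's bit (0.1 to 0.2 rad of play), light friction, stays where left. It draws back a hidden bolt, which has freed the drawer by 1.1.
- drawer (a joint): Opening of the drawer (m): 0 shut, 0.08 at its stop, towards the cabinet's -x. Blocked by the hidden bolt (2 mm play) until the lock is turned; then slides with about 2 N of friction and stays where left.
- drawer_tab (a point): Middle of the top edge of the drawer's pull tab (122 mm up), moving with the drawer: upright grey plate 90 mm long (cabinet y), 12 mm thick (x), part of the drawer front, rising 32 mm above the cabinet's top. Shut, its rear face is flush with the cabinet's front edge: a fingertip lowered behind it over the flat top can drag it to -x.
- mug: Green ceramic mug, 80 mm across, 95 mm tall, upright, handle to its +y side; loose bystander, origin at the centre of its underside.
- glass: Drinking glass, 68 mm across, 100 mm tall, upright; loose bystander, origin at the centre of its underside.
- bowl: White ceramic sugar bowl, 100 mm across, 50 mm tall; loose bystander, origin at the centre of its underside.
- tea_box: Closed yellow carton, 80 x 150 x 70 mm tall (x, y, z); loose bystander, origin at the centre of its underside.
- spoon: Steel serving spoon lying flat, 200 mm long along its x, bowl (52 mm across) at +x, origin at mid-length underneath; loose bystander.

How it is judged (in metres and radians):
On the way, in this order (a step that is already met when the one before it is completed fails the run):
1. the T-handled key is fully home in the lock, its foot at least 27 mm below the keyway's mouth (z of key in the frame of keyway below -0.027 m and horizontal distance between key and keyway below 0.006 m and angle between key's own z axis and vertical below 0.2 rad), for 0.1 s.
2. with the key in it, the lock is turned clockwise past 1.1 rad (all of step 1 and value of joint barrel above 1.1 rad), for 0.1 s.
At the end, for the whole second after the job is handed in: The key stands in the lock, let go (foot at least 27 mm below the mouth, within 6 mm of the keyway's axis, leaning under 0.2 rad), the lock is turned past 1.1 rad, the drawer is open more than 65 mm of its 80 mm, and all is at rest (all of step 2 and value of joint drawer above 0.065 m and velocity of joint drawer below 0.02 m/s and linear speed of key below 0.02 m/s); the robot touches nothing.
It fails at once if the round-headed key is taken or shifted by more than 20 mm, or tipped (distance of spare_key from where it was at the start of the episode above 0.02 m or angle between spare_key's own z axis and vertical above 0.35 rad).
It fails at once if another kitchen thing is shifted by more than 30 mm (distance of any of mug, glass, bowl, tea_box, spoon from where it was at the start of the episode above 0.03 m).
It fails at once if a standing thing is tipped over (angle between any of mug, glass, bowl, tea_box's own z axis and vertical above 0.5 rad).
It also fails if it takes over 64 s, if anything falls off the work surface, if the arm or the gripper's body presses on something with over 40 N, if the wrist force passes 120 N, or if a joint passes its speed limit or range.

## Working session

There is one attempt and no reset: what is moved stays moved. The work goes in short steps, Python scripts to look and compute and a shell command to move; the robot and the scene stay as the last step left them, time stands still between calls to the robot, and variables do not carry over. Pictures are saved under pics/ and viewed, at most 13 in all, crops included, and the job is handed in when it is done.

```bash
mkdir -p pics; ls
python3 - <<'E'
from station import manip, cams, job
import cv2,numpy as np
for n in ("top","scene"):
    cv2.imwrite(f"pics/{n}0.png",cams.snapshot(n)[:,:,::-1])
    c=cams.calibration(n);print(n,{k:np.round(v,4).tolist() for k,v in c.items()})
o=manip.get_obs();print(o)
print(cams.calibration("wrist"))
E
```

```text
jog.py
pics
station.py
top {'fx': 511.3171, 'fy': 511.3171, 'cx': 276.3339, 'cy': 212.0782, 'R': [[0.0185, -0.9998, 0.003], [-0.9975, -0.0187, -0.0686], [0.0686, -0.0017, -0.9976]], 't': [40.6148, 593.3166, 1290.5188]}
scene {'fx': 450.6998, 'fy': 450.6998, 'cx': 276.0596, 'cy': 216.3551, 'R': [[0.2831, 0.9589, 0.0206], [0.6394, -0.1727, -0.7492], [-0.7149, 0.2253, -0.662]], 't': [-216.6041, -310.9435, 1621.6724]}
{'clock': 0.1, 'joints': array([ 1.07380378,  0.3338357 ,  0.03988322,  1.46619379, -0.01341222,
        1.34326964, -0.05852595]), 'qvel': array([-4.69563261e-04, -1.76694448e-03, -7.22611437e-06, -1.55989128e-03,
        9.45726447e-04, -4.38576647e-04, -1.61934829e-04]), 'effort': array([ 3.73720686e-03, -6.57812405e+01,  1.34014640e+00, -4.04710901e+01,
       -5.96246612e-02,  4.09844017e-02,  3.95960956e-05]), 'tool_pos': array([ 251.5888418 , -598.82411864,  185.74594567]), 'orientation': array([ 9.80290321e-01,  1.97561048e-01, -1.84906971e-04, -6.96044671e-04]), 'force': array([ 0.19301132, -0.206913  , -0.58416978]), 'ft_torque': array([ 0.04081234, -0.04097468, -0.01669649]), 'finger_force': 0.0, 'gripper_width': 0.9991777467325504}
{'fx': 334.76927291297574, 'fy': 334.76927291297574, 'cx': 277.2118572724011, 'cy': 206.42541240724077, 'tool_from_camera': array([[ 8.60395419e-05, -9.57016019e-01, -2.90035052e-01,
         8.01311834e+01],
       [ 9.99999703e-01, -1.39875732e-04,  7.58193988e-04,
         2.09119929e-01],
       [-7.66172657e-04, -2.90035031e-01,  9.57015723e-01,
        -1.97091141e+02],
       [ 0.00000000e+00,  0.00000000e+00,  0.00000000e+00,
         1.00000000e+00]])}
```

View pics/top0.png

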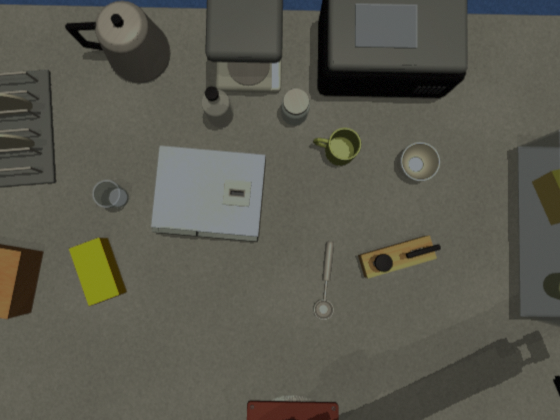

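View pics/scene0.png

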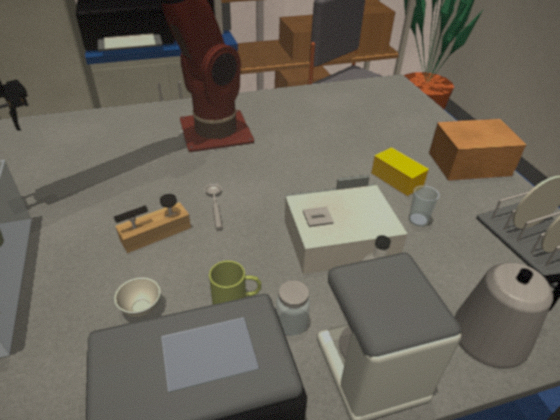

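The top view shows the stand at about (399,257) with the T-key on its right (423,252) and the round key at (383,263). The lock boss and keyway are at (237,192), and the cabinet's front edge runs along row ~238. Next I'll measure these points.

```bash
cat > h.py <<'E'
import numpy as np,cv2
from station import manip, cams, job
from scipy.spatial.transform import Rotation as Ro
def ray(n,uv,z,obs=None):
    c=cams.calibration(n); u,v=uv
    d=np.array([(u-c["cx"])/c["fx"],(v-c["cy"])/c["fy"],1])
    if n=="wrist":
        T=np.array(c["tool_from_camera"]);R=Ro.from_quat(obs["orientation"]).as_matrix()
        o=R@T[:3,3]+obs["tool_pos"]; d=R@T[:3,:3]@d
    else:
        R=np.array(c["R"]);o=-R.T@np.array(c["t"]);d=R.T@d
    return o+d*(z-o[2])/d[2]
def blobs(mask,roi,amin=20):
    x0,y0,x1,y1=roi; m=np.zeros(mask.shape,np.uint8); m[y0:y1,x0:x1]=mask[y0:y1,x0:x1]
    cs,_=cv2.findContours(m,cv2.RETR_EXTERNAL,cv2.CHAIN_APPROX_NONE)
    return [(cv2.contourArea(c),cv2.minAreaRect(c),c) for c in cs if cv2.contourArea(c)>=amin]
def axis(n,rect,z,obs=None):
    # world midpoints of short sides -> centre, size, heading of long axis
    p=[ray(n,q,z,obs) for q in cv2.boxPoints(rect)]
    e=[p[1]-p[0],p[2]-p[1]]; L=[np.linalg.norm(a[:2]) for a in e]; i=int(np.argmax(L))
    a=np.arctan2(e[i][1],e[i][0])%np.pi
    return np.mean(p,0).round(1),np.round(L,1),round(a,3)
E
python3 - <<'E'
from h import *
im=cv2.imread("pics/top0.png");g=cv2.cvtColor(im,cv2.COLOR_BGR2GRAY);hsv=cv2.cvtColor(im,cv2.COLOR_BGR2HSV)
dark=(g<45).astype(np.uint8)
for A,r,c in blobs(dark,(360,235,445,280),10): print("key",A,np.round(r[0],1),axis("top",r,92))
st=((hsv[...,1]>70)).astype(np.uint8); 
for A,r,c in blobs(cv2.morphologyEx(st|((g<60).astype(np.uint8)),cv2.MORPH_CLOSE,np.ones((5,5))),(355,230,445,282),200): print("stand",A,np.round(r[0],1),axis("top",r,50))
for A,r,c in blobs((g<90).astype(np.uint8),(222,178,252,208),8): print("keyway",A,np.round(r[0],1),axis("top",r,98))
for A,r,c in blobs((g>120).astype(np.uint8),(145,135,275,250),500): print("cab",A,np.round(r[0],1),axis("top",r,90),cv2.boxPoints(r).round(1).tolist())
print(ray("top",(196,235),122))
big=np.hstack([cv2.resize(im[140:250,145:275],None,fx=3,fy=3,interpolation=2),cv2.resize(im[225:285,355:455],None,fx=4,fy=4,interpolation=2)[:,:400].copy() if 0 else cv2.copyMakeBorder(cv2.resize(im[225:285,355:455],None,fx=4,fy=4,interpolation=2),0,90,0,0,0)])
cv2.imwrite("pics/crop1.png",np.clip(big*1.5,0,255).astype(np.uint8));print(big.shape)
E
```

```text
key 220.0 [382.5 262. ] (array([ 471.8, -206.1,   92. ]), array([41. , 38.4]), np.float64(1.589))
key 147.5 [422.4 250.6] (array([ 501. , -302.3,   92. ]), array([83.7, 13.6]), np.float64(1.86))
stand 1863.0 [399.8 255.5] (array([ 487.7, -258.2,   50. ]), array([205.7,  63.3]), np.float64(1.869))
keyway 64.5 [236.5 192. ] (array([634. , 148.9,  98. ]), array([31.4, 14.6]), np.float64(1.59))
cab 8422.0 [207.7 190.7] (array([637.3, 219.8,  90. ]), array([199.4, 261.5]), np.float64(1.498)) [[150.8000030517578, 226.39999389648438], [158.1999969482422, 145.1999969482422], [264.6000061035156, 154.89999389648438], [257.20001220703125, 236.10000610351562]]
[527.80257544 240.04265297 122.        ]
(330, 790, 3)
```

View pics/crop1.png

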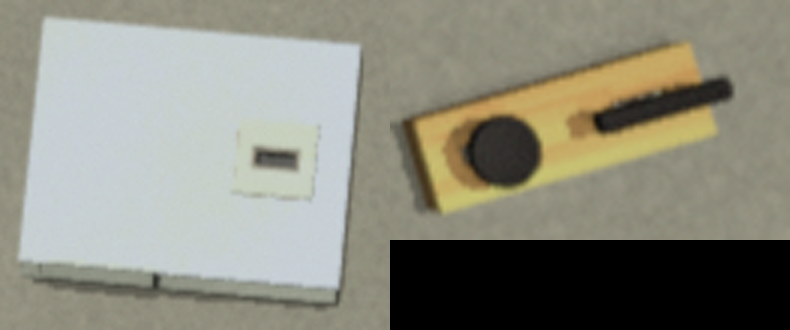

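The crop confirms the keyway at pixel (236.5,192). It agrees with the cabinet outline: predicted (632,150), measured (634,149). The bar lies across the stand's right pocket, and the tab strip spans about u 158–196, v≈231. I'll approach above the T-key; its top is at z=102 in the pocket.

```bash
cat >> h.py <<'E'
def togo(target,heading):
    "shift in tool axes and turn to reach TCP target with tool y at heading"
    o=manip.get_obs();R=Ro.from_quat(o["orientation"]).as_matrix()
    h=np.arctan2(R[1,1],R[0,1]); t=(h-heading+np.pi)%(2*np.pi)-np.pi
    print("pos",o["tool_pos"].round(1),"head",h.round(3),"go",(R.T@(np.array(target)-o["tool_pos"])).round(1),"turn",round(t,3),"t",round(o["clock"],1))
    return o
E
python3 - <<'E'
from h import *
print(ray("top",(422.4,250.6),102),[ray("top",(u,231),122) for u in (158,177.5,196.5)])
t=ray("top",(422.4,250.6),102); togo([t[0],t[1],200],0.294)
E
```

```text
[ 500.98344285 -299.4277864   102.        ] [array([535.55731679, 329.81501097, 122.        ]), array([536.41100213, 283.89406087, 122.        ]), array([537.2429848 , 239.14052858, 122.        ])]
pos [ 251.6 -598.8  185.7] head -1.173 go [ 345.9 -179.4  -14. ] turn -1.467 t 0.1
```

```bash
python3 jog.py '[[[20,-10,-3,0],[34,-18,-3,0],[34,-18,-3,0],[34,-18,-3,0],[34,-18,-2,0]]]' 1.0 && python3 jog.py '[[[34,-18,0,0],[34,-18,0,0],[34,-18,0,0],[34,-18,0,0],[34,-18,0,0]]]' && python3 jog.py '[[[20,-8,0,-0.1],[0,0,0,-0.14],[0,0,0,-0.14],[0,0,0,-0.14],[0,0,0,-0.14]]]' && python3 jog.py '[[[0,0,0,-0.14],[0,0,0,-0.14],[0,0,0,-0.14],[0,0,0,-0.14],[0,0,0,-0.14]]]' && python3 jog.py '[[[0,0,0,-0.1],[0,0,0,0],[0,0,0,0]]]'
python3 - <<'E'
from h import *
o=togo([501,-299.4,200],0.294)
im=cams.snapshot("wrist")[:,:,::-1].copy();cv2.imwrite("pics/w1.png",im);print(o["joints"].round(2))
E
```

```text
clock: 0.6
tool_pos: [364.5, -461.8, 200.4]
orientation: [0.98, 0.198, -0.0, -0.0]
force: [1.2, -1.0, 0.5]
gripper_width: 1.0
finger_force: 0.0
clock: 1.1
tool_pos: [486.3, -313.0, 200.3]
orientation: [0.98, 0.198, -0.0, -0.0]
force: [0.4, 0.1, -0.7]
gripper_width: 0.999
finger_force: 0.0
clock: 1.6
tool_pos: [500.8, -299.1, 200.1]
orientation: [0.862, 0.507, -0.0, -0.0]
force: [0.6, 0.3, 0.1]
gripper_width: 0.999
finger_force: 0.0
clock: 2.1
tool_pos: [500.8, -299.1, 200.1]
orientation: [0.636, 0.772, -0.0, -0.0]
force: [-0.2, 0.5, -0.4]
gripper_width: 1.001
finger_force: 0.0
clock: 2.4
tool_pos: [500.9, -299.2, 200.3]
orientation: [0.6, 0.8, 0.0, -0.0]
force: [-0.3, 0.3, -0.1]
gripper_width: 1.002
finger_force: 0.0
pos [ 500.9 -299.2  200.3] head 0.284 go [-0.2  0.1  0.3] turn -0.01 t 2.4
[ 0.75  0.21 -0.34  1.6   0.07  1.34  0.69]
```

View pics/w1.png

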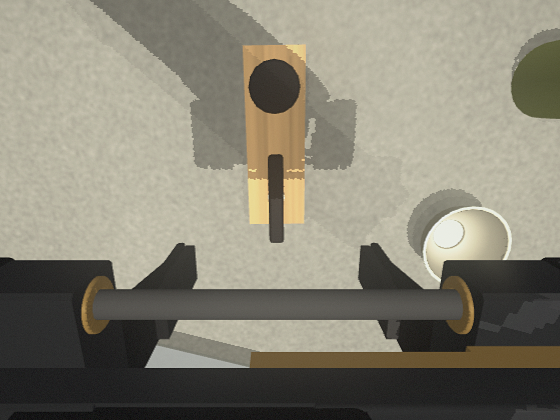

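The wrist view shows the bar at (276,155)–(276,242), nearly vertical between the fingers, and the round key at (274,86). I'll measure it from here.

Run:
```python
from h import *
o=manip.get_obs();im=cv2.imread("pics/w1.png");g=cv2.cvtColor(im,cv2.COLOR_BGR2GRAY)
for A,r,c in blobs((g<60).astype(np.uint8),(230,40,320,252),100):
    print(A,np.round(r[0],1),[axis("wrist",r,102,o)])
    if r[0][1]>140: k=axis("wrist",r,102,o)
togo([k[0][0],k[0][1],76],k[2]-np.pi/2)
```

```text
170.5 [275.4 183.4] [(array([ 496.6, -289. ,  102. ]), array([12.3, 52.7]), np.float64(1.881))]
1675.0 [273.7  86. ] [(array([ 472.1, -209.6,  102. ]), array([40.6, 41.4]), np.float64(2.486))]
pos [ 500.9 -299.2  200.4] head 0.284 go [ 11.   -1.3 124.4] turn -0.026 t 2.5
```

Run:
```python
from h import *
o=manip.get_obs();im=cv2.imread("pics/w1.png");g=cv2.cvtColor(im,cv2.COLOR_BGR2GRAY)
print(g[150:250:8,276])
for th in (75,90,100):
  for A,r,c in blobs((g<th).astype(np.uint8),(262,140,290,252),100):
    print(th,A,np.round(r[0],1),[axis("wrist",r,102,o)])
```

```text
[151  58  61  62  60  62  80  79  78  77  77  77 187]
75 676.0 [275.  197.5] [(array([ 500.2, -302.8,  102. ]), array([12.3, 82.7]), np.float64(1.859))]
90 1138.5 [275. 198.] [(array([ 500.4, -303.3,  102. ]), array([12.3, 83.8]), np.float64(1.859))]
100 1179.0 [275.5 198. ] [(array([ 500.8, -303.1,  102. ]), array([13.2, 83.8]), np.float64(1.86))]
```

Run:
```python
from h import *
togo([500.6,-302.3,75],0.291)
```

```text
pos [ 500.9 -299.2  200.4] head 0.284 go [ -2.9  -1.2 125.4] turn -0.007 t 2.5
```

```bash
python3 jog.py '[[[-2.9,-1.2,30,-0.007],[0,0,30,0],[0,0,30,0],[0,0,25,0],[0,0,10.4,0]]]' && python3 jog.py '[[[0,0,0,0],[0,0,0,0],[0,0,0,0],[0,0,0,0],[0,0,0,0]]]' 0.0 20 && python3 jog.py '[[[0,0,0,0],[0,0,0,0],[0,0,0,0]]]' 0.0 45
```

```text
clock: 2.95
tool_pos: [499.3, -301.6, 72.6]
orientation: [0.597, 0.802, -0.0, -0.002]
force: [0.6, -0.2, -0.4]
gripper_width: 1.001
finger_force: 0.0
clock: 3.45
tool_pos: [501.2, -302.6, 76.0]
orientation: [0.596, 0.803, 0.0, 0.001]
force: [0.4, 0.5, -0.0]
gripper_width: 0.634
finger_force: 0.0
clock: 3.75
tool_pos: [500.7, -302.4, 75.2]
orientation: [0.596, 0.803, 0.0, -0.0]
force: [0.1, -0.1, 0.4]
gripper_width: 0.355
finger_force: 0.0
```

```bash
python3 jog.py '[[[0,0,0,0],[0,0,0,0],[0,0,0,0],[0,0,0,0],[0,0,0,0]]]' 0.0 45;python3 jog.py '[[[0,0,0,0],[0,0,0,0],[0,0,0,0]]]'
```

```text
clock: 4.25
tool_pos: [500.7, -302.3, 75.1]
orientation: [0.596, 0.803, 0.0, -0.0]
force: [0.2, 0.1, -0.3]
gripper_width: 0.01
finger_force: 0.0
clock: 4.55
tool_pos: [500.7, -302.4, 75.1]
orientation: [0.596, 0.803, 0.0, -0.0]
force: [-0.5, -0.1, 0.7]
gripper_width: 0.005
finger_force: 0.0
```

The fingers closed on nothing, so I'll look before doing anything else.

Run:
```python
from h import *
a=cams.snapshot("scene")[:,:,::-1];b=cams.snapshot("wrist")[:,:,::-1]
a=cv2.resize(a[150:270,80:240],(400,300),interpolation=2);b=cv2.resize(b,(400,300))
cv2.imwrite("pics/p4.png",np.hstack([a,b]))
```

```text
(no output)
```

View pics/p4.png

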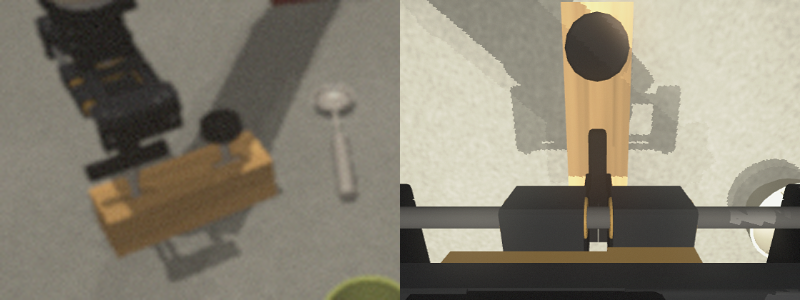

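Run:
```python
from h import *
b=cams.snapshot("wrist")[:,:,::-1];c=cams.snapshot("scene")[:,:,::-1]
cv2.imwrite("pics/p5.png",np.hstack([cv2.resize(b[160:360,190:370],(450,500),interpolation=2),cv2.resize(c[185:255,105:154],(350,500),interpolation=2)]))
o=manip.get_obs();
# project tcp and grasp pt into wrist
k=cams.calibration("wrist");T=np.linalg.inv(k["tool_from_camera"])
for z in (0,-19):
    p=T@[0,0,z,1];print(z,k["fx"]*p[0]/p[2]+k["cx"],k["fy"]*p[1]/p[2]+k["cy"])
k=cams.calibration("scene")
for z in (75,86,94,102):
    p=np.array(k["R"])@[500.7,-302.3,z]+k["t"];print(z,k["fx"]*p[0]/p[2]+k["cx"],k["fy"]*p[1]/p[2]+k["cy"])
```

```text
0 276.93387659884723 236.46772140056876
-19 276.9655749593214 248.87983094976826
75 133.227269706953 218.4036887931883
86 132.4036915808639 215.15478310584186
94 131.7980788122318 212.7657216361283
102 131.18678000566635 210.35422950635333
```

View pics/p5.png

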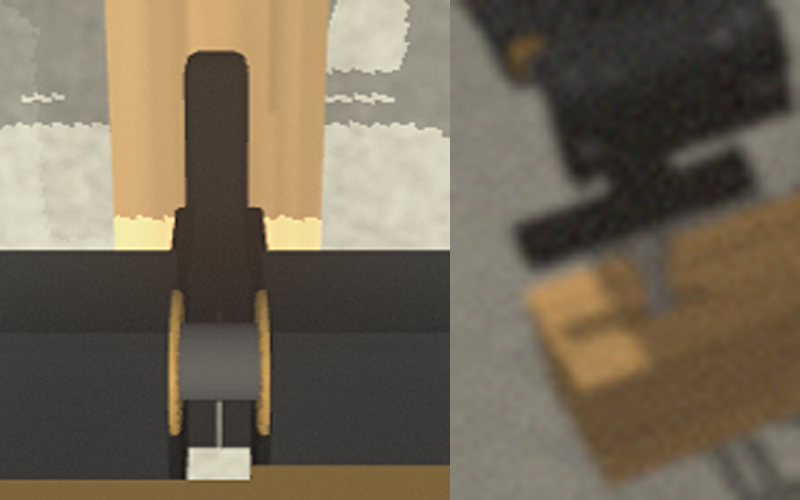

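The fingers look shut just above the bar: in the wrist view their ends stop at row 243, where row ~223 was expected for a 19 mm wide pad. So the bar probably sits lower, relative to the pads, than I assumed. I'll open, go 18 mm lower (tips at z=57, still above the stand top at 50) and close again.

```bash
python3 jog.py '[[[0,0,0,0],[0,0,0,0],[0,0,0,0],[0,0,0,0],[0,0,0,0]]]' 1.0 && python3 jog.py '[[[0,0,0,0],[0,0,0,0],[0,0,0,0],[0,0,0,0],[0,0,0,0]]]' && python3 jog.py '[[[0,0,5,0],[0,0,7,0],[0,0,6,0],[0,0,0,0],[0,0,0,0]]]' && python3 jog.py '[[[0,0,0,0],[0,0,0,0],[0,0,0,0],[0,0,0,0],[0,0,0,0]]]' 0.0 40 && python3 jog.py '[[[0,0,0,0],[0,0,0,0],[0,0,0,0],[0,0,0,0],[0,0,0,0]]]' && python3 jog.py '[[[0,0,0,0],[0,0,0,0],[0,0,0,0]]]'
```

```text
clock: 5.25
tool_pos: [500.7, -302.3, 75.1]
orientation: [0.596, 0.803, 0.0, -0.0]
force: [0.1, -1.3, -0.0]
gripper_width: 0.374
finger_force: 0.0
clock: 5.75
tool_pos: [500.7, -302.4, 75.2]
orientation: [0.596, 0.803, 0.0, -0.0]
force: [-0.4, -0.8, 0.2]
gripper_width: 0.832
finger_force: 0.0
clock: 6.25
tool_pos: [500.5, -302.3, 56.8]
orientation: [0.596, 0.803, 0.0, -0.0]
force: [-0.9, -0.2, -0.6]
gripper_width: 1.0
finger_force: 0.0
clock: 6.75
tool_pos: [500.7, -302.4, 57.2]
orientation: [0.596, 0.803, 0.0, 0.0]
force: [-0.8, -0.5, -0.7]
gripper_width: 0.63
finger_force: 0.0
clock: 7.25
tool_pos: [500.7, -302.4, 57.1]
orientation: [0.596, 0.803, 0.0, -0.0]
force: [-0.7, -0.7, 0.3]
gripper_width: 0.173
finger_force: 0.0
clock: 7.55
tool_pos: [500.7, -302.4, 57.1]
orientation: [0.596, 0.803, 0.0, -0.0]
force: [-0.7, -0.1, -0.1]
gripper_width: 0.155
finger_force: 40.0
```

Gripped: 0.155 × 87 ≈ 13.5 mm, at 40 N. The fingertips evidently sit about 29 mm behind the nominal TCP, so foot z = TCP z − 47. Lifting straight up.

```bash
python3 jog.py '[[[0,0,-5,0],[0,0,-10,0],[0,0,-15,0],[0,0,-15,0],[0,0,-20,0]]]' - 55 && python3 jog.py '[[[0,0,-30,0],[0,0,-30,0],[0,0,-30,0],[0,0,-10,0],[0,0,0,0]]]'
python3 - <<'E'
from h import *
o=togo([633.5,149.5,222],-0.073)
b=cams.snapshot("wrist")[:,:,::-1];c=cams.snapshot("top")[:,:,::-1]
cv2.imwrite("pics/p6.png",np.hstack([cv2.resize(b,(440,330)),cv2.resize(c[200:290,350:450],(360,330),interpolation=2)]))
E
```

```text
clock: 8.05
tool_pos: [500.7, -302.3, 123.7]
orientation: [0.596, 0.803, 0.0, 0.0]
force: [0.7, -0.1, -1.3]
gripper_width: 0.15
finger_force: 55.0
clock: 8.55
tool_pos: [501.7, -302.7, 224.5]
orientation: [0.596, 0.803, 0.0, 0.002]
force: [0.5, -0.5, -1.4]
gripper_width: 0.151
finger_force: 55.0
pos [ 501.7 -302.7  224.5] head 0.294 go [394.6 257.3   2. ] turn 0.367 t 8.6
```

View pics/p6.png

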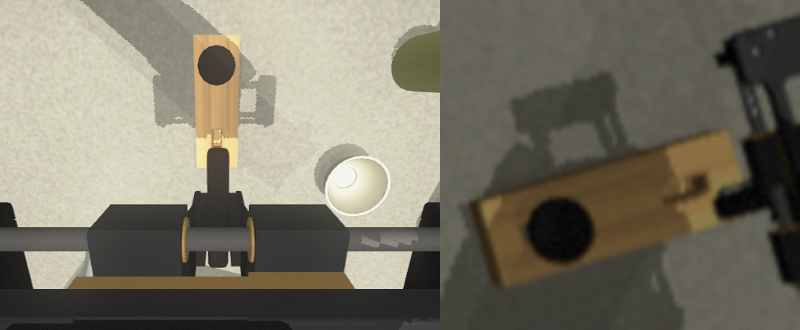

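The key hangs centred in the fingers, the pocket is empty and the round key is undisturbed. Moving above the lock.

```bash
python3 jog.py '[[[15,10,0,0],[30,19.5,0,0],[30,19.5,0,0],[30,19.5,0,0],[30,19.5,0,0]]]' && python3 jog.py '[[[30,19.5,0,0],[30,19.5,0,0],[30,19.5,0,0],[30,19.5,0,0],[30,19.5,0,0]]]' && python3 jog.py '[[[30,19.5,0,0],[30,19.5,0,0],[30,19.5,0,0],[15,10,0,0],[4.6,3.3,0,0]]]' && python3 jog.py '[[[0,0,0,0.1],[0,0,0,0.1],[0,0,0,0.1],[0,0,0,0.067],[0,0,0,0]]]' && python3 jog.py '[[[0,0,0,0],[0,0,0,0]]]'
python3 - <<'E'
from h import *
o=togo([633.5,149.5,222],-0.073);print(o["joints"].round(2))
cv2.imwrite("pics/w7.png",cams.snapshot("wrist")[:,:,::-1])
E
```

```text
clock: 9.15
tool_pos: [545.1, -146.1, 220.3]
orientation: [0.596, 0.803, -0.0, -0.001]
force: [0.3, -0.2, -1.2]
gripper_width: 0.154
finger_force: 55.0
clock: 9.65
tool_pos: [595.0, 25.4, 220.3]
orientation: [0.596, 0.803, -0.001, -0.001]
force: [1.4, -0.2, -0.4]
gripper_width: 0.155
finger_force: 55.0
clock: 10.15
tool_pos: [631.8, 152.3, 220.4]
orientation: [0.595, 0.804, -0.001, -0.001]
force: [-0.2, -0.5, -1.3]
gripper_width: 0.154
finger_force: 55.0
clock: 10.65
tool_pos: [632.5, 147.7, 221.5]
orientation: [0.734, 0.68, -0.001, 0.0]
force: [0.2, -0.2, -1.0]
gripper_width: 0.155
finger_force: 55.0
clock: 10.85
tool_pos: [632.6, 149.1, 221.9]
orientation: [0.732, 0.681, -0.0, -0.0]
force: [0.6, 0.4, -1.4]
gripper_width: 0.155
finger_force: 55.0
pos [632.6 149.1 221.9] head -0.072 go [ 0.5  0.9 -0.1] turn 0.001 t 10.8
[ 0.1   0.37 -0.54  1.39  0.19  1.44 -0.51]
```

View pics/w7.png

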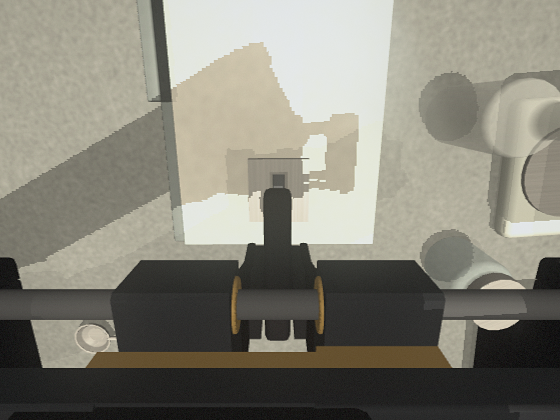

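The wrist view shows the boss at about cols 248–308, rows 158–221. The far end of the slot is visible at (278,178), just ahead of the key bar (col 277). The tab stands at the left edge, cols 145–170, ending at row 101.

Run:
```python
from h import *
o=manip.get_obs();g=cv2.cvtColor(cv2.imread("pics/w7.png"),cv2.COLOR_BGR2GRAY).astype(int)
print("row180",list(zip(range(240,316),g[180,240:316])))
print("col255",[(v,g[v,255]) for v in range(150,232)]);print("col278",[(v,g[v,278]) for v in range(155,195)])
```

```text
row180 [(240, np.int64(168)), (241, np.int64(169)), (242, np.int64(169)), (243, np.int64(169)), (244, np.int64(168)), (245, np.int64(169)), (246, np.int64(171)), (247, np.int64(164)), (248, np.int64(149)), (249, np.int64(143)), (250, np.int64(143)), (251, np.int64(145)), (252, np.int64(145)), (253, np.int64(142)), (254, np.int64(144)), (255, np.int64(142)), (256, np.int64(146)), (257, np.int64(146)), (258, np.int64(147)), (259, np.int64(146)), (260, np.int64(144)), (261, np.int64(145)), (262, np.int64(147)), (263, np.int64(148)), (264, np.int64(148)), (265, np.int64(145)), (266, np.int64(142)), (267, np.int64(144)), (268, np.int64(145)), (269, np.int64(141)), (270, np.int64(129)), (271, np.int64(128)), (272, np.int64(110)), (273, np.int64(82)), (274, np.int64(87)), (275, np.int64(89)), (276, np.int64(89)), (277, np.int64(87)), (278, np.int64(90)), (279, np.int64(90)), (280, np.int64(90)), (281, np.int64(89)), (282, np.int64(89)), (283, np.int64(87)), (284, np.int64(96)), (285, np.int64(124)), (286, np.int64(124)), (287, np.int64(131)), (288, np.int64(148)), (289, np.int64(145)), (290
[... 2548 characters left out ...]
p.int64(146)), (163, np.int64(146)), (164, np.int64(146)), (165, np.int64(143)), (166, np.int64(145)), (167, np.int64(144)), (168, np.int64(143)), (169, np.int64(144)), (170, np.int64(143)), (171, np.int64(145)), (172, np.int64(132)), (173, np.int64(128)), (174, np.int64(106)), (175, np.int64(88)), (176, np.int64(90)), (177, np.int64(90)), (178, np.int64(90)), (179, np.int64(90)), (180, np.int64(90)), (181, np.int64(89)), (182, np.int64(89)), (183, np.int64(87)), (184, np.int64(89)), (185, np.int64(91)), (186, np.int64(126)), (187, np.int64(122)), (188, np.int64(67)), (189, np.int64(60)), (190, np.int64(64)), (191, np.int64(64)), (192, np.int64(62)), (193, np.int64(62)), (194, np.int64(63))]
```

Run:
```python
from h import *
o=manip.get_obs();R=Ro.from_quat(o["orientation"]).as_matrix()
g=cv2.cvtColor(cv2.imread("pics/w7.png"),cv2.COLOR_BGR2GRAY)
loc=lambda uv,z:(R.T@(ray("wrist",uv,z,o)-o["tool_pos"])).round(1)
for n,uv,z in [("boss c far",(277.9,159),98),("boss near",(277.9,221.5),98),("bossL",(247.5,180),98),("bossR",(308.3,180),98),("slotbevel far",(278.5,171.7),98),("slot far in",(278.4,174.2),95),("bar far end top",(277,187.5),o["tool_pos"][2]+45),("cab near R",(372,243),90),("cab near L",(185,243),90),("tab near end",(160,101),122)]:
    print(n,loc(uv,z),ray("wrist",uv,z,o).round(1))
print([(v,np.where(g[v,255:300]<75)[0][[0,-1]]+255) for v in (192,200,210,220)])
```

```text
boss c far [ 29.8   1.2 124. ] [635.9 178.9  98. ]
boss near [-33.8   1.2 124. ] [631.4 115.4  98. ]
bossL [  9.2 -28.6 124. ] [604.8 160.5  98. ]
bossR [  9.2  31.  124. ] [664.1 156.2  98. ]
slotbevel far [ 17.5   1.8 124. ] [635.6 166.5  98. ]
slot far in [ 14.4   1.7 127. ] [635.3 163.5  95. ]
bar far end top [ 42.9   0.1 -45. ] [635.8 192.1 267. ]
cab near R [-61.  101.4 132. ] [729.3  81.1  90. ]
cab near L [-60.9 -97.5 132.1] [531.   95.6  90. ]
tab near end [ 82.8 -98.7 100. ] [540.1 238.9 122. ]
[(192, array([265, 289])), (200, array([264, 290])), (210, array([264, 290])), (220, array([264, 290]))]
```

The keyway sits at tool (−2.0, +1.5) and the key at (+0.9, 0.0), with yaw aligned. Correct by (−2.9, +1.5) and descend to just above the mouth.

```bash
python3 jog.py '[[[-2.9,1.5,10,0],[0,0,20,0],[0,0,20,0],[0,0,15,0],[0,0,0,0]]]' && python3 jog.py '[[[0,0,3,0],[0,0,3,0],[0,0,3,0],[0,0,3,0],[0,0,0,0]]]' && python3 jog.py '[[[0,0,3,0],[0,0,3,0],[0,0,0,0]]]'
```

```text
clock: 11.4
tool_pos: [632.5, 146.0, 154.2]
orientation: [0.732, 0.681, -0.002, -0.001]
force: [0.2, 0.2, -1.5]
gripper_width: 0.147
finger_force: 55.0
clock: 11.9
tool_pos: [634.1, 147.0, 145.2]
orientation: [0.732, 0.681, 0.0, 0.0]
force: [-0.6, -0.2, -0.0]
gripper_width: 0.156
finger_force: 55.0
clock: 12.2
tool_pos: [634.0, 147.2, 139.3]
orientation: [0.732, 0.681, 0.0, -0.0]
force: [1.5, 2.0, -0.5]
gripper_width: 0.15
finger_force: 55.0
```

```bash
python3 jog.py '[[[0,0,4,0],[0,0,4,0],[0,0,4,0],[0,0,4,0],[0,0,0,0]]]' && python3 jog.py '[[[0,0,3,0],[0,0,3,0],[0,0,2,0],[0,0,0,0]]]' && python3 jog.py '[[[0,0,2,0],[0,0,2,0],[0,0,0,0]]]'
```

```text
clock: 12.7
tool_pos: [633.5, 146.9, 122.2]
orientation: [0.732, 0.681, -0.0, -0.0]
force: [-0.6, 1.4, -2.7]
gripper_width: 0.151
finger_force: 55.0
clock: 13.1
tool_pos: [633.8, 146.8, 114.8]
orientation: [0.732, 0.681, -0.0, -0.0]
force: [0.7, 2.6, -2.3]
gripper_width: 0.15
finger_force: 55.0
clock: 13.4
tool_pos: [634.9, 147.5, 113.1]
orientation: [0.732, 0.681, 0.001, 0.001]
force: [-1.7, 3.1, 10.1]
gripper_width: 0.153
finger_force: 55.1
```

Key is home: z = 113.1 with 10 N of floor contact, foot 32 mm below the mouth. Now the clockwise turn.

```bash
python3 jog.py '[[[0,0,0,0.1],[0,0,0,0.1],[0,0,0,0.1],[0,0,0,0.1],[0,0,0,0.1]]]' && python3 jog.py '[[[0,0,0,0.1],[0,0,0,0.1],[0,0,0,0.1],[0,0,0,0.1],[0,0,0,0.1]]]'
python3 - <<'E'
from h import *
o=togo([634,147,113],-1.5);print(o["force"].round(1),o["ft_torque"].round(2),o["joints"].round(2))
E
```

```text
clock: 13.9
tool_pos: [635.2, 147.1, 113.1]
orientation: [0.879, 0.477, 0.002, 0.001]
force: [-0.3, 1.7, 8.6]
gripper_width: 0.152
finger_force: 55.0
clock: 14.4
tool_pos: [635.0, 147.0, 113.1]
orientation: [0.97, 0.244, 0.001, 0.0]
force: [-0.7, 0.6, 9.1]
gripper_width: 0.152
finger_force: 55.0
pos [635.  147.  113.1] head -1.077 go [-0.9 -0.5  0.1] turn 0.423 t 14.4
[-0.7  0.6  9.1] [0.26 0.27 0.06] [-0.02  0.41 -0.36  1.54  0.15  1.22 -1.48]
```

```bash
python3 jog.py '[[[0,0,0,0.1],[0,0,0,0.1],[0,0,0,0.1],[0,0,0,0.06],[0,0,0,0]]]'
python3 - <<'E'
from h import *
o=togo([634,147,113],-1.6);print(o["force"].round(1),o["ft_torque"].round(2))
E
python3 jog.py '[[[0,0,0,0.06],[0,0,0,0.06],[0,0,0,0.04],[0,0,0,0],[0,0,0,0]]]'
python3 - <<'E'
from h import *
o=togo([634,147,113],-1.6);print(o["force"].round(1),o["ft_torque"].round(2))
E
```

```text
clock: 14.9
tool_pos: [635.0, 146.7, 113.1]
orientation: [0.998, 0.068, 0.001, 0.0]
force: [-1.0, 0.7, 9.0]
gripper_width: 0.154
finger_force: 55.0
pos [635.  146.7 113.1] head -1.436 go [-1.  -0.4  0.1] turn 0.164 t 14.9
[-1.   0.7  9. ] [ 0.15  0.34 -0.04]
clock: 15.4
tool_pos: [635.0, 146.7, 113.1]
orientation: [1.0, -0.011, 0.001, 0.0]
force: [-0.8, 0.4, 8.8]
gripper_width: 0.153
finger_force: 55.6
pos [635.  146.7 113.1] head -1.592 go [-1.  -0.3  0.1] turn 0.008 t 15.4
[-0.8  0.4  8.8] [0.01 0.29 0.62]
```

The torque rose to 0.62 N·m at 1.52 rad of turn, so it is at the stop. Releasing and retreating.

```bash
python3 jog.py '[[[0,0,0,0],[0,0,0,0],[0,0,0,0],[0,0,0,0],[0,0,0,0]]]' 1.0 && python3 jog.py '[[[0,0,0,0],[0,0,0,0],[0,0,0,0],[0,0,0,0],[0,0,0,0]]]' && python3 jog.py '[[[0,0,-10,0],[0,0,-20,0],[0,0,-30,0],[0,0,-30,0],[0,0,-20,0]]]' && python3 jog.py '[[[0,0,0,0],[0,0,0,0]]]' 0.0
python3 - <<'E'
from h import *
o=manip.get_obs();b=cams.snapshot("wrist")[:,:,::-1];c=cams.snapshot("scene")[:,:,::-1]
cv2.imwrite("pics/w8.png",b);cv2.imwrite("pics/p8.png",np.hstack([b[:,:],cv2.resize(c[170:280,270:390],(240,420),interpolation=2)]))
togo([560,284,160],-1.59)
E
```

```text
clock: 15.9
tool_pos: [633.8, 146.6, 110.9]
orientation: [1.0, -0.011, -0.0, 0.0]
force: [-1.1, 0.1, 0.7]
gripper_width: 0.525
finger_force: 0.0
clock: 16.4
tool_pos: [633.9, 146.9, 111.2]
orientation: [1.0, -0.011, 0.0, -0.0]
force: [-0.1, -0.3, 0.5]
gripper_width: 0.957
finger_force: 0.0
clock: 16.9
tool_pos: [634.6, 147.1, 224.6]
orientation: [1.0, -0.011, 0.001, -0.0]
force: [-0.4, -0.2, 0.3]
gripper_width: 1.001
finger_force: 0.0
clock: 17.1
tool_pos: [634.1, 147.0, 221.9]
orientation: [1.0, -0.011, 0.001, -0.0]
force: [-0.2, -0.1, -0.2]
gripper_width: 0.892
finger_force: 0.0
pos [633.5 146.7 220.3] head -1.593 go [ -76.4 -135.7   60.4] turn -0.003 t 17.2
```

View pics/p8.png

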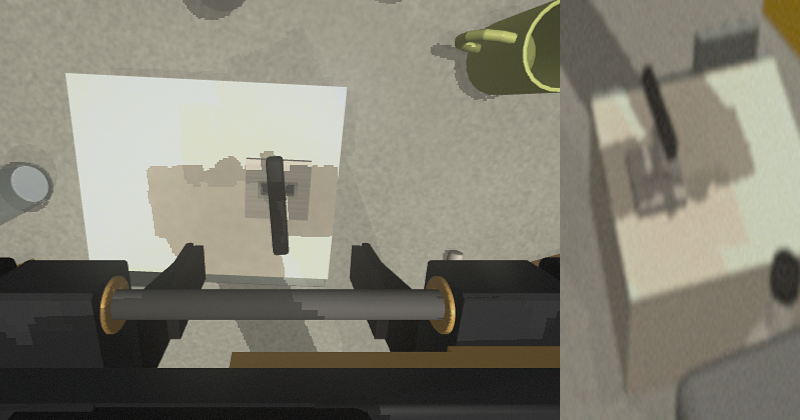

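The key stands upright in the lock with its bar turned about 1.43 rad. It runs (273,157)–(282,253) and is now along cabinet x. The tab is visible at the cabinet's front edge in the scene crop. Next the closed fingertip goes behind the tab, at world ≈ (561.7, 282.6).

Run:
```python
from h import *
togo([561.7,282.6,150],-0.073-np.pi/2)
```

```text
pos [633.5 146.7 220.3] head -1.593 go [ -74.7 -134.3   70.4] turn 0.051 t 17.2
```

```bash
python3 jog.py '[[[-15,-27,0,0],[-15,-27,0,0],[-15,-27,0,0],[-15,-27,0,0],[-14.7,-26.3,0,0.05]]]' 0.0 && python3 jog.py '[[[0,0,15,0],[0,0,20,0],[0,0,20,0],[0,0,15,0],[0,0,0,0]]]' && python3 jog.py '[[[0,0,10,0],[0,0,10,0],[0,0,10,0],[0,0,10,0],[0,0,0,0]]]'
python3 - <<'E'
from h import *
o=togo([561.7,282.6,73],-0.073-np.pi/2)
b=cams.snapshot("wrist")[:,:,::-1];c=cams.snapshot("scene")[:,:,::-1]
cv2.imwrite("pics/p9.png",np.hstack([b[:,:240+160],cv2.resize(c[130:240,290:410],(400,420),interpolation=2)]))
E
```

```text
clock: 17.7
tool_pos: [561.0, 283.6, 220.0]
orientation: [0.999, -0.036, -0.001, 0.0]
force: [1.1, 0.6, -1.0]
gripper_width: 0.353
finger_force: 0.0
clock: 18.2
tool_pos: [560.8, 281.4, 148.0]
orientation: [0.999, -0.036, -0.002, 0.001]
force: [0.1, 0.2, -0.4]
gripper_width: 0.01
finger_force: 0.0
clock: 18.7
tool_pos: [561.4, 282.2, 109.3]
orientation: [0.999, -0.036, -0.001, 0.001]
force: [0.6, -0.0, -1.6]
gripper_width: 0.006
finger_force: 0.0
pos [561.4 282.2 109.3] head -1.643 go [ 0.4 -0.4 36.3] turn 0.001 t 18.7
```

View pics/p9.png

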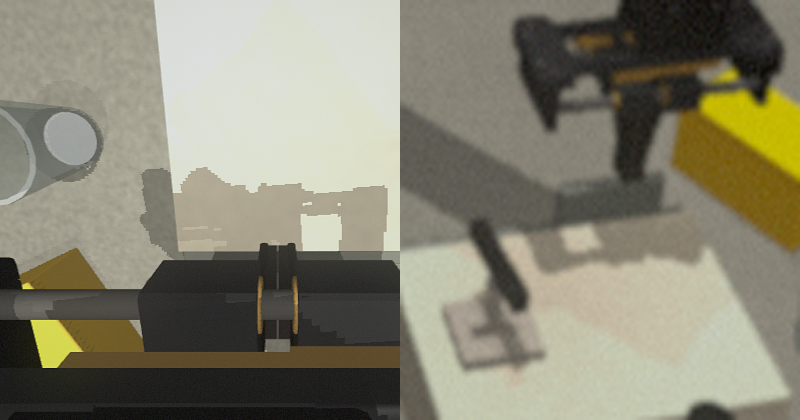

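In the wrist view the cabinet's front edge is at row 250, exactly as predicted, with the tab strip just behind it and the fingertip 8–9 mm on the cabinet side. The key is still upright. Lowering.

```bash
python3 jog.py '[[[0,0,10,0],[0,0,10,0],[0,0,8,0],[0,0,0,0]]]' && python3 jog.py '[[[0,0,4,0],[0,0,4,0],[0,0,0,0]]]' && python3 jog.py '[[[-4,0,0,0],[-4,0,0,0],[-4,0,0,0],[-4,0,0,0],[-4,0,0,0]]]'
```

```text
clock: 19.2
tool_pos: [561.3, 282.2, 81.3]
orientation: [0.999, -0.036, -0.001, 0.001]
force: [0.3, 0.2, -0.5]
gripper_width: 0.005
finger_force: 0.0
clock: 19.5
tool_pos: [562.0, 282.6, 74.7]
orientation: [0.999, -0.036, -0.0, 0.0]
force: [0.7, -0.6, 0.2]
gripper_width: 0.005
finger_force: 0.0
clock: 20.0
tool_pos: [542.2, 284.3, 75.5]
orientation: [0.999, -0.036, 0.0, -0.0]
force: [1.2, -0.5, -0.1]
gripper_width: 0.007
finger_force: 1.1
```

```bash
python3 jog.py '[[[-5,0,0,0],[-6,0,0,0],[-6,0,0,0],[-6,0,0,0],[-6,0,0,0]]]' && python3 jog.py '[[[-6,0,0,0],[-6,0,0,0],[-6,0,0,0],[-6,0,0,0],[-6,0,0,0]]]'
```

```text
clock: 20.5
tool_pos: [512.9, 286.4, 75.4]
orientation: [0.999, -0.036, 0.0, -0.0]
force: [2.5, -0.6, 1.2]
gripper_width: 0.005
finger_force: 1.1
clock: 21.0
tool_pos: [482.9, 288.4, 75.2]
orientation: [0.999, -0.036, -0.0, 0.0]
force: [1.4, -0.1, 1.5]
gripper_width: 0.009
finger_force: 1.1
```

```bash
python3 jog.py '[[[-4,0,0,0],[-3,0,0,0],[0,0,0,0]]]' && python3 jog.py '[[[-3,0,0,0],[-2,0,0,0],[0,0,0,0]]]'  && python3 jog.py '[[[-2,0,0,0],[-2,0,0,0],[0,0,0,0]]]'
```

```text
clock: 21.3
tool_pos: [475.6, 289.0, 75.0]
orientation: [0.999, -0.036, -0.0, 0.0]
force: [0.1, -0.2, 0.2]
gripper_width: 0.004
finger_force: 0.0
clock: 21.6
tool_pos: [473.9, 289.1, 75.2]
orientation: [0.999, -0.037, 0.002, -0.001]
force: [11.8, 2.2, -7.0]
gripper_width: 0.004
finger_force: 5.6
clock: 21.9
tool_pos: [473.8, 289.1, 75.6]
orientation: [0.999, -0.038, 0.005, -0.002]
force: [27.4, 3.2, -17.6]
gripper_width: 0.009
finger_force: 12.9
```

At the drawer's stop: force rose to 27 N without further motion. Back off, rise clear and check.

```bash
python3 jog.py '[[[6,0,0,0],[6,0,0,0],[3,0,0,0],[0,0,0,0]]]' && python3 jog.py '[[[0,0,-15,0],[0,0,-25,0],[0,0,-30,0],[0,0,-30,0],[0,0,-20,0]]]' && python3 jog.py '[[[0,0,-20,0],[0,0,-20,0],[0,0,0,0],[0,0,0,0]]]'
python3 - <<'E'
from h import *
a=cams.snapshot("top")[:,:,::-1];c=cams.snapshot("scene")[:,:,::-1]
cv2.imwrite("pics/p10.png",np.hstack([cv2.resize(a[130:320,60:450],(480,234),interpolation=2),cv2.resize(c[140:290,200:405],(320,234),interpolation=2)]))
E
```

```text
clock: 22.3
tool_pos: [482.3, 288.5, 75.0]
orientation: [0.999, -0.036, -0.0, 0.0]
force: [0.2, 0.4, -0.6]
gripper_width: 0.007
finger_force: 0.0
clock: 22.8
tool_pos: [482.6, 289.3, 198.8]
orientation: [0.999, -0.036, 0.001, -0.001]
force: [0.2, 0.2, 0.7]
gripper_width: 0.004
finger_force: 0.0
clock: 23.2
tool_pos: [482.2, 288.8, 235.9]
orientation: [0.999, -0.036, 0.0, -0.0]
force: [-0.1, -0.6, -0.5]
gripper_width: 0.005
finger_force: 0.0
```

View pics/p10.png

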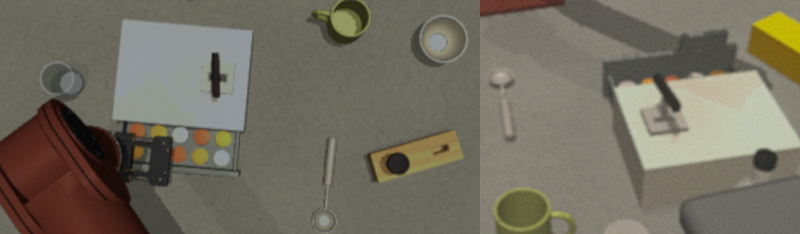

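The drawer is open with the capsules showing, the key stands turned in the lock, and the other things are where they were. Handing in.

```bash
python3 -c "
from station import manip, cams, job
print(job.close_job())"
```

```text
the job is handed in; nothing more can be done
None
```

I handed the job in at about 23 s: the T-handled key is home in the lock, turned clockwise to its stop and let go, and the drawer is pulled open to its stop, with nothing else visibly moved; no verdict was returned.

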